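Close and lock the juicer

ROBOT

A 6-joint arm with a two-finger parallel gripper is mounted at the origin on the work surface. World frame = base frame: x ahead of the robot, y to its left, z up, the work surface at z = 0. Lengths are in m, angles in rad, forces in N, time in s.
With the tool pointing down it reaches from about 0.375 to 0.9 m from the base axis. Payload 3.1 kg.
Tool frame: the origin (TCP) lies at the very end of the fingers, on their centre line; the grasp point (between the pads) lies 19 mm behind it; z points along the fingers, y is the line along which they close (so a half turn about z gives the same grasp; the last joint's range is limited). The gripper opens to 85 mm and grips with 20 to 120 N. Pads are 22 mm wide; open, the fingers measure 114 mm over their backs; the gripper's body (76 mm by 85 mm) begins 54 mm behind the grasp point. The pads swing forward as they close: fully open they stand 13 mm farther back than shut.
Start: joints at [-1.371, 0.527, 1.433, -0, 1.181, -0.178], TCP at [0.231, -0.581, 0.231] pointing down, gripper open.
Joint ranges: [-3.08, 3.08], [-0.75, 2.2], [0.22, 2.44], [-1.43, 4.57], [0, 2.65], [-2.85, 2.85]. Speed limits (rad/s): [2.79, 2.79, 3.14, 3.14, 3.14, 3.14].

INTERFACE

Orientations are given as a unit quaternion [x, y, z, w].
In Python, from station import sense, snapshot, camera_params, sign_off gives the robot as it stands.
- The arm moves only by the shell command python3 -m handwheel 'ROWS' [OPENING] [FORCE]. ROWS is JSON, a list that holds one entry, the list of rows, each a list of 4 numbers: the shift along the tool's x, y, z in units of 25 mm (1.0 is 25 mm), then the turn about the tool's z in units of 6 degrees (1.0 is 6 degrees). A call has 1 to 20 rows; each row shifts and turns the commanded pose from where the row before left it, along the tool's axes as they then stand; what a row does not reach is not made up. A row lasts 1/8 s, in which the tool goes at most 62.5 mm and 10.7 degrees, less where a joint would pass 70% of its speed; a pose out of reach is approached as far as the arm can. A call is refused whole if a number of a shift passes 1 or a number of a turn 1, either way. A call with a gripper value outside its range is refused whole. OPENING is the finger opening in mm, from 0 to 85.4, set as the call begins (- or left out, the last holds). The fingers move at their own pace and stop on an object; FORCE is the grip in N (left out, the last holds). Time passes only in rows, so rows that do not move let the fingers close. It gives the time, the measured TCP pose, the force, the opening and the grip force at its end, in the units of the state.
- sense(): the state, without advancing time (a new reading comes with each control period).
- snapshot(name): name is "scene" or "top"; returns (picture, depth): 400x640x3 uint8, red, green, blue; 400x640 float32, m along the optical axis (not along the pixel's ray), 0 where there is no reading.
- camera_params(name): a dict with "mtx" (3x3 intrinsics, pixels), "D" ([k1, k2, p1, p2, k3] as OpenCV has them; the pictures are not rectified), "extrinsics" (4x4, takes a point from camera to world coordinates). Camera axes: x right, y up, looking along -z (the intrinsics and any distortion apply to the point x, -y, -z); pixel columns grow to the right and rows downward; lengths in m; the calibration is good to about 2 mm. A picture is of the moment at which its call begins. camera_params takes no time and is no camera call.
- sign_off(): hands the job in; it is judged then, once.
The state is a dict: "t": time; "q": joint angles; "qd": joint speeds; "tau": joint torques, N m; "tcp_pos": TCP position; "tool_rot": TCP orientation; "force": force on the tool from outside, world axes, zero at the start; "ft_torque": the same for the moment, N m; "finger_gap": opening from 0.0 (shut) to 1.0 (fully open); "gripper_force": force on a finger pad.
Only numpy, scipy, OpenCV 4.12 (cv2) and the standard library are available. Lean on these libraries where they do the work, as an engineer would, in place of code of your own. Each camera call takes 0.05 s, during which the arm holds its last target. There are 200 camera calls.

TASK

Someone left the wooden spatula lying across the juicer's open hopper: lift it off and lay it flat in the white tray, then swing the juicer's hinged top fully shut, and after that slide the orange lock switch along its recessed slot, fully home at the end with the green dot. Leave the bottle, funnel, mug and jar undisturbed.

Things in the scene. Friction and masses are not known exactly. Their poses are not given: they have to be found in the camera images.
- juicer: Compact aluminium juicer, fixed; origin at the centre of its tower's underside, z up, -x its front. Tower 160 x 160 mm, open hopper on top, rim 170 mm high (front wall x -80 to -68 mm, rear wall x 55 to 80 mm). In front of the tower (x -154 to -81 mm) a control panel 160 mm wide rises at 37 deg from its front edge (45 mm high) to the tower. A spout stands 30 mm out of the +y side.
- slot (a point): Centre of the switch slot's mouth, on the panel face, at (-110, 0, 75) mm of the juicer. z points out of the panel (37 deg from vertical), x up the slope, y along the slot to the green dot (red dot at the other end). Slot 92 mm long, 32 mm wide, 12 mm deep. The tower is 29 mm behind it, so the gripper must be tilted, square to the panel, to get its tip in.
- switch (a joint): Travel of the lock switch, an orange piece 18 mm long (along the slot) x 27 x 11 mm that fills the slot, its top 1 mm below the panel face: push it by its end with a tip inside the slot. 0 = open (its centre at the slot's centre, 37 mm of free slot on its red-dot side); 0.036 m = locked, at the green-dot end. 1.5 N friction, stays where left. Starts at 0 to 0.008.
- switch_top (a point): Centre of the top of the orange thumb piece; moves with it. Its y axis points along the slot to the green dot, z out of the panel, x up the slope.
- lid (a joint): Angle of the juicer's hinged top, an aluminium plate 160 x 160 x 14 mm with a black tab at its free edge, hinged along the tower's rear rim: 0 = shut, 1.57 = upright, stop at 1.8 rad. Starts 1.35 to 1.7 rad. The hinge is stiff (0.4 N m) so it stays at any angle.
- lid_hinge (a point): Point on the hinge axis (parallel to the juicer's y), middle of the rear rim, on the level of the lid's underside (171 mm up); axes as the juicer's.
- lid_edge (a point): Middle of the lid's free edge on its outer face (160 mm from the hinge, 14 mm off the underside); moves with the lid. Its x axis points to the hinge, z out of the outer face. The black tab stands 15 mm out beyond it.
- spatula: Loose wooden spatula, 200 mm long, 9 mm thick, 60 g; origin at the middle of its length, on its underside. Handle 20 mm wide along -x (x -100 to 40 mm), blade 40 mm wide (x 40 to 100 mm); balance point at x about 16 mm. It starts flat on the hopper's front and rear rims, handle sticking out to the juicer's front over the panel.
- tray: White ceramic tray, fixed, 270 mm (x) x 120 mm (y) x 22 mm high, walls and floor 5 mm; origin at the centre of its underside.
- bottle: Glass bottle with twist cap, 70 mm diameter, 200 mm high, at the back; loose; origin under its centre. Leave alone.
- funnel: Steel funnel standing mouth down, 90 mm diameter, 85 mm high, loose; origin under its centre. Leave alone.
- mug: Blue mug, 80 mm diameter, 90 mm high, at the back; loose; origin under its centre. Leave alone.
- jar: Amber jar, 80 mm diameter, 110 mm high, at the back; loose; origin under its centre. Leave alone.
There are look-alikes about, which are no part of the job. What is meant by the spatula is not purple, and is the smaller of those in its own colour.

How it is judged:
On the way, in this order (a step that is already met when the one before it is completed fails the run):
1. the spatula lies flat in the tray, let go (horizontal distance between spatula and tray below 0.06 m and height (world z) of spatula below 0.012 m and angle between spatula's own z axis and vertical below 0.08 rad and contact force between the fingers and spatula below 0.1 N), for 0.2 s.
2. the juicer's top is shut (value of joint lid below 0.04 rad), for 0.2 s.
3. the lock switch is home at the green dot (value of joint switch above 0.032 m), for 0.2 s.
At the end, for the whole second after the job is handed in: The spatula lies at rest flat in the tray (its middle within 60 mm of the tray's centre, underside below 12 mm, tilt under 0.08 rad), the juicer's top is shut (under 0.04 rad) and the switch is within 4 mm of its locked end (over 32 mm of 36) (horizontal distance between spatula and tray below 0.06 m and height (world z) of spatula below 0.012 m and angle between spatula's own z axis and vertical below 0.08 rad and linear speed of spatula below 0.02 m/s and value of joint lid below 0.04 rad and value of joint switch above 0.032 m); the robot touches nothing.
It fails at once if the bottle, funnel, mug or jar is shifted by more than 30 mm or tipped (distance of any of bottle, funnel, mug, jar from where it was at the start of the episode above 0.03 m or angle between any of bottle, funnel, mug, jar's own z axis and vertical above 0.5 rad).
It also fails if it takes over 72 s, if anything falls off the work surface, if the arm or the gripper's body presses on something with over 40 N, if the wrist force passes 120 N, or if a joint passes its speed limit or range.

## Working session

There is one attempt and no reset: what is moved stays moved. The work goes in short steps, Python scripts to look and compute and a shell command to move; the robot and the scene stay as the last step left them, time stands still between calls to the robot, and variables do not carry over. Pictures are saved under pics/ and viewed, at most 10 in all, crops included, and the job is handed in when it is done.

```bash
ls; mkdir -p pics; cat > h.py <<'E'
import numpy as np,cv2
from station import *
def take(n,tag):
    p,d=snapshot(n); cv2.imwrite(f'pics/{tag}.png',p[:,:,::-1]); np.savez(f'{tag}.npz',p=p,d=d); return p,d
def rays(n,uv):
    c=camera_params(n);K=np.array(c['mtx']);D=np.array(c['D']);E=np.array(c['extrinsics'])
    u=cv2.undistortPoints(np.array(uv,float).reshape(-1,1,2),K,D).reshape(-1,2)
    r=np.c_[u[:,0],-u[:,1],-np.ones(len(u))]@E[:3,:3].T
    return E[:3,3],r
def plane(n,uv,z):
    o,r=rays(n,uv); return o+r*((z-o[2])/r[:,2])[:,None]
def dep(n,uv,d):
    o,r=rays(n,uv); uv=np.array(uv).round().astype(int).reshape(-1,2); return o+r*d[uv[:,1],uv[:,0]][:,None]
E
python3 - <<'E'
from h import *
for n in('scene','top'):
    take(n,n+'0'); c=camera_params(n); print(n,np.round(c['mtx'],1),c['D'],np.round(c['extrinsics'],3))
print(sense())
E
```

```text
pics
scene [[515.6   0.  317. ]
 [  0.  515.6 200.8]
 [  0.    0.    1. ]] [0.00518507 0.         0.         0.         0.        ] [[ 0.316 -0.776  0.546  1.351]
 [ 0.949  0.254 -0.188 -0.276]
 [ 0.007  0.577  0.816  1.382]
 [ 0.     0.     0.     1.   ]]
top [[483.    0.  323.8]
 [  0.  483.  202.5]
 [  0.    0.    1. ]] [0.02333165 0.         0.         0.         0.        ] [[-0.014  0.998 -0.057  0.438]
 [-1.    -0.016 -0.021 -0.019]
 [-0.022  0.057  0.998  1.463]
 [ 0.     0.     0.     1.   ]]
{'t': 0.1, 'q': array([-1.37149661e+00,  5.28398384e-01,  1.43381967e+00,  2.55656897e-05,
        1.18142206e+00, -1.78535087e-01]), 'qd': array([ 0.00171849, -0.00278525, -0.00253992,  0.00117376,  0.0003279 ,
       -0.0003472 ]), 'tau': array([ 5.62132991e-04, -4.43303454e+01, -1.78586823e+01, -2.72426423e-04,
        3.82189639e-03,  3.84579408e-06]), 'tcp_pos': array([ 0.23044616, -0.58023965,  0.23040155]), 'tool_rot': array([ 9.82208517e-01,  1.87790793e-01,  1.19189882e-06, -1.02379768e-03]), 'force': array([0.12549976, 0.32029772, 0.27543739]), 'ft_torque': array([ 0.01585002,  0.02166297, -0.01649616]), 'gripper_force': 0.0, 'finger_gap': 0.9962022736651875}
```

View pics/scene0.png

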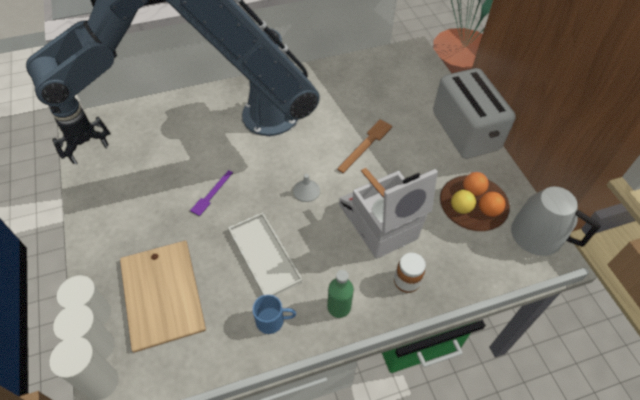

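View pics/top0.png

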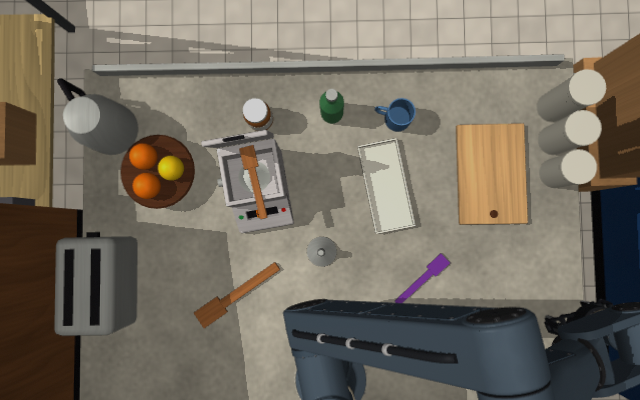

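The top view shows the juicer at about (255,180), with the spatula across it from (264,217) to (248,148). The lid stands up at the rear, around (238,138). The green dot is at about (241,216) and the red one at (284,210). The tray is centred near (387,186) and the funnel at (321,251). The large brown spatula at (237,295) and the purple one are the look-alikes. Next I'll zoom in and measure.

```bash
python3 - <<'E'
from h import *
a=np.load('top0.npz');p=a['p'];d=a['d']
c=cv2.resize(p[110:250,190:350],None,fx=5,fy=4.2857,interpolation=cv2.INTER_CUBIC)
b=np.load('scene0.npz');c2=cv2.resize(b['p'][130:270,290:450],None,fx=5,fy=4.2857)
cv2.imwrite('pics/c0.png',c[:,:,::-1])
np.set_printoptions(precision=4,suppress=True)
hsv=cv2.cvtColor(p,cv2.COLOR_RGB2HSV)
def comps(m,n,d,name,amin=8):
    k,l,s,ct=cv2.connectedComponentsWithStats(m.astype(np.uint8))
    for i in range(1,k):
        if s[i,4]>=amin:
            ys,xs=np.where(l==i); P=dep(n,np.c_[xs,ys],d)
            print(name,n,s[i],ct[i],'med',np.median(P,0),'zrange',np.percentile(P[:,2],[5,95]))
H,S,V=[hsv[:,:,i].astype(int) for i in range(3)]
roi=np.zeros(H.shape,bool);roi[100:260,190:430]=1
comps(roi&(H<20)&(S>110)&(V>70),'top',d,'brown')
comps(roi&((H<5)|(H>172))&(S>150),'top',d,'red',3)
comps(roi&(H>45)&(H<85)&(S>80),'top',d,'green',3)
comps(roi&(S<60)&(V>185),'top',d,'white',100)
p2=b['p'];h2=cv2.cvtColor(p2,cv2.COLOR_RGB2HSV);H,S,V=[h2[:,:,i].astype(int) for i in range(3)]
roi=np.zeros(H.shape,bool);roi[100:330,200:450]=1
comps(roi&(H<20)&(S>110)&(V>70),'scene',b['d'],'brown')
comps(roi&(S<60)&(V>185),'scene',b['d'],'white',100)
E
```

```text
brown top [244 106  27  21  96] [259.0312 119.7188] med [0.7542 0.1912 0.0839] zrange [0.075  0.0904]
brown top [240 145  27  74 706] [253.2975 177.4688] med [0.5936 0.1965 0.1788] zrange [0.1737 0.1829]
brown top [281 208   5   4  15] [283.1333 209.5333] med [0.4972 0.1281 0.0741] zrange [0.07   0.0789]
red top [282 208   4   4  11] [283.1818 209.2727] med [0.4999 0.1281 0.0747] zrange [0.0729 0.0778]
green top [320 100  24  23 448] [331.5201 110.1094] med [ 0.7743 -0.0169  0.1284] zrange [0.0311 0.1565]
green top [239 216   5   3  13] [240.6923 217.    ] med [0.4788 0.2497 0.076 ] zrange [0.071  0.6338]
white top [243 100  24  22 419] [254.1718 110.0907] med [0.7809 0.2038 0.1099] zrange [0.1054 0.1149]
white top [ 364  142   51   92 2461] [388.7017 188.3507] med [ 0.5559 -0.1851  0.0051] zrange [-0.0003  0.0108]
white top [218 156  14  50 137] [223.3796 181.1533] med [0.5714 0.2786 0.17  ] zrange [0.1652 0.1743]
white top [262 163  21  35 248] [273.3024 186.4476] med [0.5552 0.1496 0.1151] zrange [0.1071 0.1738]
brown scene [338 120  53  52 534] [366.4625 142.6929] med [0.2411 0.3016 0.0129] zrange [0.0071 0.0184]
brown scene [362 169  22  26 142] [372.9789 180.9859] med [0.5281 0.1797 0.1794] zrange [0.1736 0.1835]
brown scene [441 182   9  19 122] [445.5164 192.5164] med [0.564  0.4269 0.0602] zrange [0.0552 0.0656]
brown scene [398 266  25  17 137] [407.9708 277.1314] med [0.8135 0.1797 0.0807] zrange [0.0656 0.0891]
white scene [ 231  219   64   75 2161] [261.0023 256.1555] med [ 0.5687 -0.1869  0.0052] zrange [-0.0001  0.0132]
white scene [401 252  24  22 417] [412.5276 262.9784] med [0.7851 0.2022 0.1104] zrange [0.1057 0.1146]
```

View pics/c0.png

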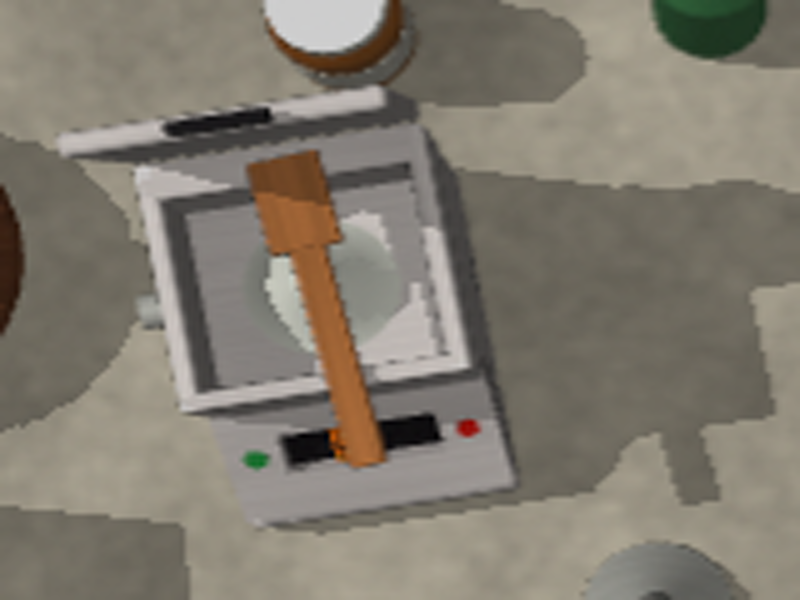

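The crop shows the hopper rim corners at (227,205), (284,196), (274,139) and (218,150). The spatula runs from its blade at (247,148) to its handle end at (264,217). The lid stands nearly upright with its tab at (234,138). The orange switch shows at about (258,214), with its slot running from (247,217) to (278,212).

```bash
python3 - <<'E'
from h import *
np.set_printoptions(precision=4,suppress=True)
a=np.load('top0.npz');p=a['p'];d=a['d'];b=np.load('scene0.npz')
R=plane('top',[(227.4,205.2),(284.4,196.3),(273.6,139.2),(217.6,150.1)],.17);print('rim',R)
print('sides',np.linalg.norm(np.roll(R,-1,0)-R,axis=1))
dots=plane('top',[(240.9,216.9),(283.2,209.5)],.075);print('dots',dots,dots.mean(0)); v=dots[0]-dots[1];print('y dir yaw',np.arctan2(-v[0],v[1]))
hsv=cv2.cvtColor(p,cv2.COLOR_RGB2HSV);H,S,V=[hsv[:,:,i].astype(int) for i in range(3)]
m=(H<20)&(S>110)&(V>70);m[:144]=0;m[220:]=0;m[:,:239]=0;m[:,268:]=0;
ys,xs=np.where(m);P=dep('top',np.c_[xs,ys],d);print('spat depth z',np.median(P[:,2]))
P=plane('top',np.c_[xs,ys],np.median(P[:,2]))[:,:2]
(c,sz,an)=cv2.minAreaRect(P.astype(np.float32));bx=cv2.boxPoints((c,sz,an));print('spat rect',c,sz,an)
hd=P[P[:,0]<.56];u=np.linalg.svd(hd-hd.mean(0))[2][0];u*=np.sign(u[0]);t=(P-hd.mean(0))@u;o=(P-hd.mean(0))@[-u[1],u[0]]
print('handle c',hd.mean(0),'dir',u,np.arctan2(u[1],u[0]),'t',t.min(),t.max(),'o',o.min(),o.max(),'mid',hd.mean(0)+u*(t.min()+t.max())/2)
# two-view height of handle end: top & scene triangulation of tip
for n,q in (('top',p),('scene',b['p'])):
    h=cv2.cvtColor(q,cv2.COLOR_RGB2HSV).astype(int);m=(h[...,0]<20)&(h[...,1]>110)&(h[...,2]>70)
    m2=np.zeros_like(m)
    if n=='top': m2[190:220,239:275]=m[190:220,239:275]
    else: m2[165:197,360:386]=m[165:197,360:386]
    ys,xs=np.where(m2); print(n,'extent',[(xs[i],ys[i]) for i in (ys.argmax(),ys.argmin(),xs.argmin(),xs.argmax())])
# tray: rect of white region
for n,q in (('top',p),('scene',b['p'])):
    h=cv2.cvtColor(q,cv2.COLOR_RGB2HSV).astype(int);m=((h[...,1]<60)&(h[...,2]>150)).astype(np.uint8)
    m[:, :(355 if n=='top' else 225)]=0; m[:130]=0;m[:,(425 if n=='top' else 303):]=0; m[240+70*(n=='scene'):]=0
    k,l,s,ct=cv2.connectedComponentsWithStats(m);i=1+s[1:,4].argmax();ys,xs=np.where(l==i)
    Q=plane(n,np.c_[xs,ys],.022)[:,:2].astype(np.float32);print('tray',n,cv2.minAreaRect(Q))
# lid edge points via depth
ys,xs=np.mgrid[128:150,200:275];P=dep('top',np.c_[xs.ravel(),ys.ravel()],d);L=P[(P[:,2]>.28)&(P[:,2]<.36)];print('lid top',len(L),L.mean(0),L.min(0),L.max(0))
ys,xs=np.mgrid[160:250,370:445];P=dep('scene',np.c_[xs.ravel(),ys.ravel()],b['d']);L=P[(P[:,2]>.2)&(P[:,2]<.31)]
c=L.mean(0);w=np.linalg.svd(L-c)[2][2];w*=np.sign(w[0]);print('lid outer plane',len(L),c,w,'angle',np.arctan2(np.hypot(*w[:2]),w[2]))
# other objs
ys,xs=np.mgrid[235:265,300:345];P=dep('top',np.c_[xs.ravel(),ys.ravel()],d);F=P[P[:,2]>.02];print('funnel',F.mean(0),F.min(0),F.max(0))
E
```

```text
rim [[0.5083 0.2678 0.17  ]
 [0.5299 0.114  0.17  ]
 [0.6852 0.1417 0.17  ]
 [0.6581 0.2939 0.17  ]]
sides [0.1553 0.1578 0.1546 0.1521]
dots [[0.4791 0.25   0.075 ]
 [0.4986 0.1276 0.075 ]] [0.4888 0.1888 0.075 ]
y dir yaw 0.1577373756972123
spat depth z 0.17877759105888913
spat rect (0.5690563917160034, 0.19257035851478577) (0.1985546350479126, 0.0397457554936409) 13.631943702697754
handle c [0.5125 0.1803] dir [0.9812 0.1931] 0.19428680153981023 t -0.04136457779610185 0.1576217858005176 o -0.015427293514351724 0.02461084810837831 mid [0.5695 0.1915]
top extent [(np.int64(260), np.int64(218)), (np.int64(254), np.int64(190)), (np.int64(254), np.int64(190)), (np.int64(266), np.int64(213))]
scene extent [(np.int64(382), np.int64(194)), (np.int64(364), np.int64(169)), (np.int64(362), np.int64(170)), (np.int64(383), np.int64(189))]
tray top ((0.5808296799659729, -0.17023983597755432), (0.17483143508434296, 0.3090815246105194), 88.96929168701172)
tray scene ((0.4131496250629425, -0.14800554513931274), (0.273235559463501, 0.6796729564666748), 72.53157806396484)
lid top 480 [0.6589 0.2141 0.327 ] [0.6416 0.1377 0.2801] [0.6839 0.2956 0.3494]
lid outer plane 1391 [0.6801 0.2145 0.2571] [0.9772 0.1491 0.151 ] angle 1.4191791913542062
funnel [0.3762 0.0212 0.058 ] [ 0.34   -0.0187  0.02  ] [0.4378 0.0575 1.4631]
```

```bash
cat >> h.py <<'E'
from scipy.spatial.transform import Rotation as Ro
def go(*targets):
    """print units (tool axes) from the present pose to each target in turn"""
    s=sense();R=Ro.from_quat(s['tool_rot']).as_matrix();p=s['tcp_pos']
    print('t',round(s['t'],2),'pos',p.round(4),'x',R[:,0].round(3),'z',R[:,2].round(3),'F',s['force'].round(1),'grip',round(s['gripper_force'],1),'gap',round(s['finger_gap']*85.4,1),'q',s['q'].round(3))
    for g in targets:
        g=np.array(g,float);print(g.round(4),'units',(R.T@(g-p)/.025).round(2)); p=g
E
python3 -m handwheel '[[[0,0,0.2,0.8],[0,0,-0.2,0.8],[0.7,-1,0,0],[0.7,-1,0,0],[0.7,-1,0,0],[0.7,-1,0,0],[0.7,-1,0,0],[0.7,-1,0,0],[0.7,-1,0,0],[0.7,-1,0,0],[0.7,-1,0,0],[0.7,-1,0,0],[0.7,-1,0,0],[0.7,-1,0,0],[0.7,-1,0,0],[0.7,-1,0,0],[0.7,-1,0,0],[0.7,-1,0,0],[0.7,-1,0,0],[0.7,-1,0,0]]]' 50 60
python3 - <<'E'
from h import *
np.set_printoptions(suppress=True)
go((.579,.1936,.20),(.579,.1936,.164))
print(plane('top',[(360,147),(396,139),(414,228),(377,233)],.022).round(4))
E
```

```text
t: 2.6
tcp_pos: [0.4448, -0.074, 0.2311]
tool_rot: [0.994, 0.105, -0.0, -0.0]
force: [0.2, -0.1, 0.4]
finger_gap: 0.587
gripper_force: 0.0
t 2.6 pos [ 0.4448 -0.074   0.2311] x [ 0.978  0.209 -0.001] z [-0.001  0.    -1.   ] F [ 0.2 -0.1  0.4] grip 0.0 gap 50.1 q [-0.414  0.295  1.852 -0.     0.995  0.947]
[0.579  0.1936 0.2   ] units [ 7.49 -9.35  1.24]
[0.579  0.1936 0.164 ] units [0.   0.   1.44]
[[ 0.6851 -0.0997  0.022 ]
 [ 0.7073 -0.2079  0.022 ]
 [ 0.44   -0.255   0.022 ]
 [ 0.4267 -0.1453  0.022 ]]
```

```bash
python3 -m handwheel '[[[0.75,-0.94,0,0],[0.75,-0.94,0,0],[0.75,-0.94,0,0],[0.75,-0.94,0,0],[0.75,-0.94,0,0],[0.75,-0.94,0,0],[0.75,-0.94,0,0],[0.75,-0.94,0,0],[0.75,-0.94,0,0],[0.75,-0.9,0.2,0],[0,0,1,0],[0,0,0.8,0],[0,0,0.7,0],[0,0,0,0]]]'
python3 - <<'E'
from h import *
go((.579,.1936,.164))
p,d=take('top','top1'); cv2.imwrite('pics/c1.png',cv2.resize(p[110:250,190:350],None,fx=4,fy=4)[:,:,::-1])
E
```

```text
t: 4.35
tcp_pos: [0.578, 0.1927, 0.1621]
tool_rot: [0.994, 0.105, -0.002, 0.0]
force: [0.1, 0.0, 0.0]
finger_gap: 0.585
gripper_force: 0.0
t 4.35 pos [0.578  0.1927 0.1621] x [ 0.978  0.209 -0.004] z [-0.004 -0.001 -1.   ] F [0.1 0.  0. ] grip 0.0 gap 50.0 q [0.139 0.591 1.535 0.    1.019 1.499]
[0.579  0.1936 0.164 ] units [ 0.05 -0.03 -0.08]
```

View pics/c1.png

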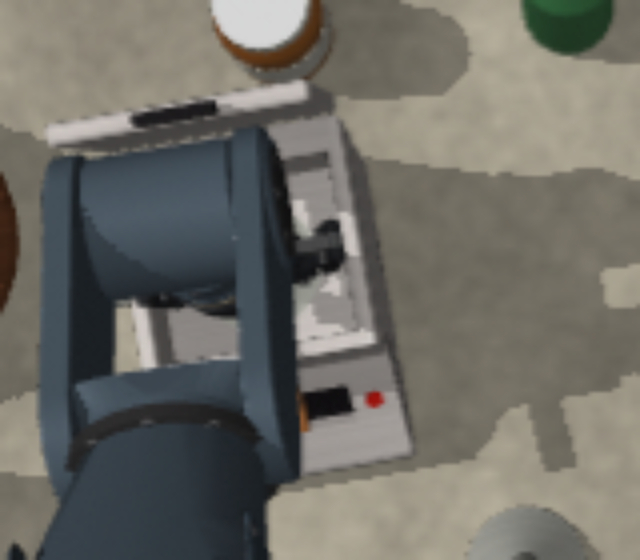

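The arm hides the spatula, with the lid clear behind the wrist, at about (130,110) in the crop. The fingers are in the hopper, so I'll close and lift.

```bash
python3 -m handwheel '[[[0,0,0,0],[0,0,0,0],[0,0,0,0],[0,0,0,0],[0,0,0,0],[0,0,0,0],[0,0,-0.3,0],[0,0,-0.5,0],[0,0,-1,0],[0,0,-1,0],[0,0,0,0]]]' 5 50
python3 - <<'E'
from h import *
go((.575,-.175,.235),(.575,-.175,.05))
E
```

```text
t: 5.78
tcp_pos: [0.5784, 0.1929, 0.2352]
tool_rot: [0.994, 0.105, -0.0, 0.0]
force: [-3.1, -0.5, 0.3]
finger_gap: 0.214
gripper_force: 50.4
t 5.78 pos [0.5784 0.1929 0.2352] x [ 0.978  0.209 -0.   ] z [-0. -0. -1.] F [-3.1 -0.5  0.3] grip 50.4 gap 18.3 q [ 0.139  0.503  1.468 -0.     1.171  1.499]
[ 0.575 -0.175  0.235] units [-3.210e+00  1.436e+01  1.000e-02]
[ 0.575 -0.175  0.05 ] units [ 0.  -0.   7.4]
```

```bash
python3 -m handwheel '[[[-0.6,0,0,0],[-1,0,0,0],[-1,0.3,0,0],[-0.6,1,0,0],[0,1,0,0],[0,1,0,0],[0,1,0,0],[0,1,0,0],[0,1,0,0],[0,1,0,0],[0,1,0,0],[0,1,0,0],[0,1,0,0],[0,1,0,0],[0,1,0,0],[0,1,0,0],[0,1,0,0],[0,1,0,0.3],[0,0,0,0]]]'
python3 - <<'E'
from h import *
go((.575,-.175,.05))
p,d=take('scene','s2'); cv2.imwrite('pics/c2.png',cv2.resize(p[100:300,180:480],None,fx=2.5,fy=2.5)[:,:,::-1])
b=d
ys,xs=np.mgrid[160:250,370:445];P=dep('scene',np.c_[xs.ravel(),ys.ravel()],b);L=P[(P[:,2]>.2)&(P[:,2]<.31)]
c=L.mean(0);w=np.linalg.svd(L-c)[2][2];w*=np.sign(w[0]);print('lid outer plane',len(L),c,w,'angle',np.arctan2(np.hypot(*w[:2]),w[2]))
E
```

```text
t: 8.15
tcp_pos: [0.5815, -0.2004, 0.2337]
tool_rot: [0.996, 0.088, 0.0, 0.0]
force: [-0.5, 0.4, -0.5]
finger_gap: 0.214
gripper_force: 50.3
t 8.15 pos [ 0.5815 -0.2004  0.2337] x [0.985 0.175 0.001] z [ 0.001 -0.001 -1.   ] F [-0.5  0.4 -0.5] grip 50.3 gap 18.3 q [-0.513  0.511  1.457 -0.     1.173  0.882]
[ 0.575 -0.175  0.05 ] units [-0.08 -1.05  7.35]
lid outer plane 1368 [0.68123638 0.21430131 0.25704803] [0.9792161  0.14884853 0.1377677 ] angle 1.4325890601882305
```

View pics/c2.png

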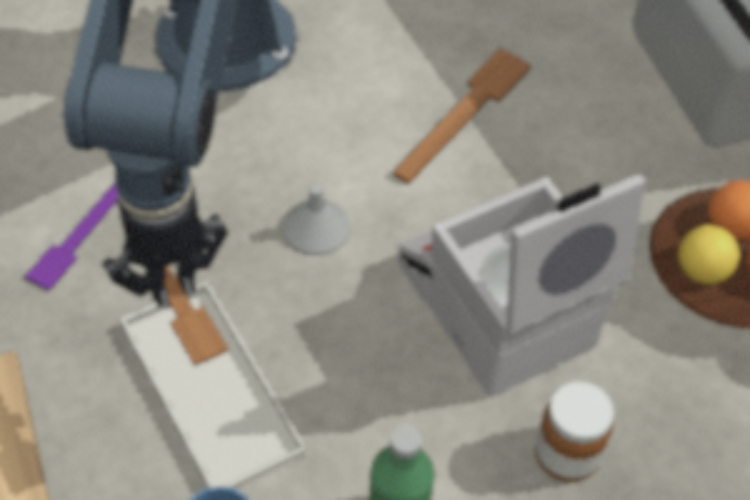

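The spatula is held level over the tray, blade at about (200,335) in the crop, and the lid is still at 1.43 rad. Now I'll lower it.

```bash
python3 -m handwheel '[[[0,-1,1,0],[-0.1,0,1,0],[0,0,1,0],[0,0,1,0],[0,0,1,0],[0,0,1,0],[0,0,1,0],[0,0,1,0],[0,0,0.5,0],[0,0,0.3,0],[0,0,0,0]]]'
python3 -c "
from h import *
go((.575,-.175,.008))"
```

```text
t: 9.57
tcp_pos: [0.574, -0.1735, 0.0138]
tool_rot: [0.996, 0.089, -0.0, -0.0]
force: [1.1, 0.4, -0.8]
finger_gap: 0.218
gripper_force: 50.3
t 9.57 pos [ 0.574  -0.1735  0.0138] x [ 0.984  0.178 -0.   ] z [-0.  0. -1.] F [ 1.1  0.4 -0.8] grip 50.3 gap 18.6 q [-0.48   0.802  1.635  0.     0.704  0.912]
[ 0.575 -0.175  0.008] units [0.03 0.07 0.23]
```

```bash
python3 -m handwheel '[[[0,0,0.1,0],[0,0,0.1,0],[0,0,0,0]]]'
python3 -m handwheel '[[[0,0,0,0],[0,0,0,0],[0,0,0,0],[0,0,0,0],[0,0,-0.5,0],[0,0,-1,0],[0,0,-1,0],[0,0,-1,0],[0,0,-1,0],[0,0,-1,0],[0,0,-1,0],[0,0,-1,0],[0,0,-1,0],[0,0,-1,0],[0,0,-1,0],[0,0,0,0]]]' 45
python3 - <<'E'
from h import *
np.set_printoptions(precision=4,suppress=True)
go()
p,d=take('scene','s3'); h=cv2.cvtColor(p,cv2.COLOR_RGB2HSV).astype(int);m=(h[...,0]<20)&(h[...,1]>110)&(h[...,2]>60)
m[:200]=0;m[:,:220]=0;m[:,305:]=0;ys,xs=np.where(m);P=dep('scene',np.c_[xs,ys],d);print(len(P),'z',np.percentile(P[:,2],[5,50,95]),cv2.minAreaRect(P[:,:2].astype(np.float32)))
E
```

```text
t: 9.95
tcp_pos: [0.574, -0.1738, 0.009]
tool_rot: [0.996, 0.089, 0.0, 0.0]
force: [-0.1, -0.0, -1.6]
finger_gap: 0.214
gripper_force: 50.3
t: 11.95
tcp_pos: [0.575, -0.1742, 0.2742]
tool_rot: [0.996, 0.089, 0.003, 0.002]
force: [-0.4, -0.7, -0.2]
finger_gap: 0.529
gripper_force: 0.0
t 11.95 pos [ 0.575  -0.1742  0.2742] x [0.984 0.178 0.005] z [ 0.005 -0.003 -1.   ] F [-0.4 -0.7 -0.2] grip 0.0 gap 45.2 q [-0.48   0.447  1.45   0.     1.239  0.912]
356 z [0.0091 0.0141 0.0188] ((0.9155876040458679, -0.20059528946876526), (0.07810819894075394, 0.8801878094673157), 85.19417572021484)
```

```bash
python3 -m handwheel '[[[0,0,-1,0],[0,0,-1,0],[0,0,-1,0],[0,-0.3,-1,0],[0,-1,-1,0.1],[0,-1,0,0.1],[0.5,-1,0,0],[0.5,-1,0,0],[0.7,-1,0,0],[0.7,-1,0,0],[0.7,-1,0,0],[0.7,-1,0,0],[0.7,-1,0,0],[0.7,-1,0,0],[0.7,-1,0,0],[0.7,-1,0,0],[0.7,-1,0,0],[0,0,0,0]]]' 0
python3 - <<'E'
from h import *
R=lambda x,z:(.596+.988*x,.205+.154*x,z)
go(R(.125,.40),R(.125,.312))
b=np.load('s3.npz');p=b['p'];d=b['d'];h=cv2.cvtColor(p,cv2.COLOR_RGB2HSV).astype(int);m=(h[...,0]<20)&(h[...,1]>110)&(h[...,2]>60)
m[:200]=0;m[:,:220]=0;m[:,305:]=0;ys,xs=np.where(m);P=dep('scene',np.c_[xs,ys],d);P=P[(P[:,2]<.03)&(P[:,0]<.72)];print(cv2.minAreaRect(P[:,:2].astype(np.float32)))
E
```

```text
t: 14.25
tcp_pos: [0.7007, 0.1852, 0.3934]
tool_rot: [0.997, 0.08, -0.002, -0.0]
force: [0.4, -0.6, -0.3]
finger_gap: -0.001
gripper_force: 0.0
t 14.25 pos [0.7007 0.1852 0.3934] x [ 0.987  0.16  -0.004] z [-0.004 -0.    -1.   ] F [ 0.4 -0.6 -0.3] grip 0.0 gap -0.1 q [0.104 0.57  0.913 0.    1.663 1.515]
[0.7195 0.2242 0.4   ] units [ 0.99 -1.42 -0.27]
[0.7195 0.2242 0.312 ] units [0.01 0.   3.52]
((0.5678727626800537, -0.17569583654403687), (0.19290386140346527, 0.033405058085918427), 12.624167442321777)
```

```bash
python3 -m handwheel '[[[1,-1,0,0],[0,-0.4,0.5,0],[0,0,1,0],[0,0,1,0],[0,0,0.8,0],[-0.6,0,0,0],[-0.6,0,0,0],[-0.5,0,0,0],[-0.5,0,0,0],[-0.5,0,0.1,0],[0,0,0,0]]]'
python3 -c "
from h import *
go((.596+.988*.053,.205+.154*.053,.307))"
```

```text
t: 15.62
tcp_pos: [0.6517, 0.2103, 0.311]
tool_rot: [0.997, 0.079, -0.001, 0.0]
force: [0.1, -0.5, -0.5]
finger_gap: -0.002
gripper_force: 0.0
t 15.62 pos [0.6517 0.2103 0.311 ] x [ 0.988  0.157 -0.003] z [-0.003 -0.001 -1.   ] F [ 0.1 -0.5 -0.5] grip 0.0 gap -0.2 q [ 0.15   0.546  1.169 -0.     1.43   1.563]
[0.6484 0.2132 0.307 ] units [-0.11 -0.13  0.16]
```

```bash
python3 -m handwheel '[[[-0.5,0,0.2,0],[-0.5,0,0.25,0],[-0.5,0,0.35,0]]]'
python3 - <<'E'
from h import *
go()
p,d=take('scene','s4'); cv2.imwrite('pics/c4.png',cv2.resize(p[60:260,280:480],None,fx=3,fy=3)[:,:,::-1])
E
```

```text
t: 16.0
tcp_pos: [0.6169, 0.205, 0.2924]
tool_rot: [0.997, 0.079, 0.001, -0.0]
force: [0.3, 0.6, 3.5]
finger_gap: -0.002
gripper_force: 1.2
t 16.0 pos [0.6169 0.205  0.2924] x [0.988 0.157 0.003] z [ 0.003  0.    -1.   ] F [0.3 0.6 3.5] grip 1.2 gap -0.1 q [ 0.149  0.504  1.295 -0.     1.34   1.562]
```

View pics/c4.png

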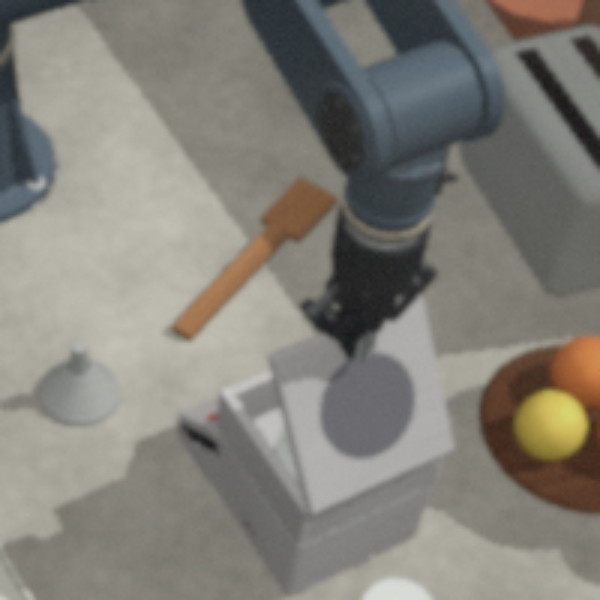

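The lid is tilted well forward, about 0.95 rad, with the fingertip pressing its outer face at about (360,350) in the crop. I'll continue along the arc.

```bash
python3 -m handwheel '[[[-0.6,0,0.4,0],[-0.5,0,0.4,0],[-0.4,0,0.4,0],[-0.35,0,0.5,0],[-0.3,0,0.5,0],[-0.2,0,0.5,0],[-0.15,0,0.5,0],[-0.1,0,0.5,0],[-0.1,0,0.3,0],[0,0,0.2,0],[0,0,0.1,0]]]'
python3 -c "
from h import *
go((.596-.988*.049,.205-.154*.049,.185))"
```

```text
t: 17.42
tcp_pos: [0.5494, 0.1946, 0.1849]
tool_rot: [0.997, 0.079, -0.001, 0.0]
force: [-4.9, -1.3, 18.3]
finger_gap: 0.002
gripper_force: 9.1
t 17.43 pos [0.5494 0.1946 0.1849] x [ 0.988  0.157 -0.001] z [-0.001 -0.    -1.   ] F [-4.9 -1.3 18.3] grip 9.1 gap 0.1 q [ 0.149  0.528  1.586 -0.     1.028  1.562]
[0.5476 0.1975 0.185 ] units [-0.06 -0.12 -0.  ]
```

```bash
python3 -m handwheel '[[[0,0,-0.5,0],[0,0,-1,0],[0,0,-1,0],[0,0,-1,0],[0,0,-1,0],[0,0,-1,0],[0,0,-1,0],[0,0,-1,0],[0.5,0,-1,0],[1,0,-1,0],[1,0,-1,0],[1,0,-1,0],[1,0,0,0],[1,0,0,0],[1,0,0,0],[1,0,0,0],[1,0,0,0],[0,0,0,0]]]'
python3 - <<'E'
from h import *
go()
p,d=take('scene','s5')
ys,xs=np.mgrid[160:250,340:445];P=dep('scene',np.c_[xs.ravel(),ys.ravel()],d);L=P[(P[:,2]>.165)&(P[:,2]<.21)]
c=L.mean(0);w=np.linalg.svd(L-c)[2][2];w*=np.sign(w[2]);print(len(L),c,w)
E
```

```text
t: 19.68
tcp_pos: [0.7608, 0.2278, 0.469]
tool_rot: [0.997, 0.079, -0.001, 0.0]
force: [0.1, 0.7, 0.5]
finger_gap: -0.002
gripper_force: 0.0
t 19.68 pos [0.7608 0.2278 0.469 ] x [ 0.988  0.157 -0.002] z [-0.002 -0.    -1.   ] F [0.1 0.7 0.5] grip 0.0 gap -0.2 q [ 0.151  0.706  0.473 -0.     1.964  1.564]
2808 [0.60558911 0.20266418 0.18398432] [ 0.01566617 -0.01399775  0.99977929]
```

```bash
python3 -m handwheel '[[[1,0,0,0],[1,0,0,0],[1,0,0,0],[1,0,0,0],[0,0,0,0]]]'
python3 -c "
from h import *
go()"
```

```text
t: 20.35
tcp_pos: [0.8245, 0.2337, 0.4515]
tool_rot: [0.997, 0.079, 0.014, -0.003]
force: [0.3, -0.2, 0.6]
finger_gap: 0.001
gripper_force: 0.0
t 20.35 pos [0.8245 0.2337 0.4515] x [0.987 0.157 0.028] z [ 0.027  0.008 -1.   ] F [ 0.3 -0.2  0.6] grip 0.0 gap 0.1 q [0.145 0.852 0.22  0.004 2.041 1.56 ]
```

```bash
python3 -m handwheel '[[[1,0,-0.3,0],[1,0,-0.3,0],[1,0,-0.3,0],[1,0,-0.3,0],[1,0,-0.3,0],[1,0,-0.3,0],[0,0,0,0]]]'
python3 -c "
from h import *
go()"
```

```text
t: 21.22
tcp_pos: [0.8606, 0.2268, 0.4433]
tool_rot: [0.995, 0.079, 0.059, -0.011]
force: [-0.1, -0.7, -0.8]
finger_gap: -0.001
gripper_force: 0.0
t 21.23 pos [0.8606 0.2268 0.4433] x [0.981 0.155 0.119] z [ 0.116  0.032 -0.993] F [-0.1 -0.7 -0.8] grip 0.0 gap -0.1 q [0.127 0.865 0.219 0.018 1.938 1.548]
```

```bash
python3 -m handwheel '[[[1,0,-0.6,0],[1,0,-0.6,0],[1,0,-0.6,0],[1,0,-0.6,0],[1,0,-0.6,0],[1,0,-0.6,0],[0,0,0,0]]]'
python3 -c "
from h import *
go()"
python3 -m handwheel '[[[1,0,0,0],[1,0,0,0],[1,0,0,0],[1,0,0,0],[1,0,0,0],[1,0,0,0],[0,0,0,0]]]'
python3 -c "
from h import *
go()"
```

```text
t: 22.1
tcp_pos: [0.8733, 0.2158, 0.4867]
tool_rot: [0.99, 0.078, 0.111, -0.02]
force: [-0.2, -0.3, 0.0]
finger_gap: -0.006
gripper_force: 0.0
t 22.1 pos [0.8733 0.2158 0.4867] x [0.963 0.15  0.224] z [ 0.218  0.057 -0.974] F [-0.2 -0.3  0. ] grip 0.0 gap -0.5 q [0.107 0.82  0.218 0.035 1.878 1.535]
t: 22.98
tcp_pos: [0.9168, 0.2145, 0.4638]
tool_rot: [0.985, 0.078, 0.154, -0.027]
force: [-0.0, -0.6, -0.2]
finger_gap: 0.004
gripper_force: 0.0
t 22.98 pos [0.9168 0.2145 0.4638] x [0.941 0.144 0.308] z [ 0.299  0.077 -0.951] F [-0.  -0.6 -0.2] grip 0.0 gap 0.3 q [0.096 0.855 0.219 0.049 1.756 1.526]
```

```bash
python3 -c "
from h import *
d=np.load('top0.npz')['d'];print(dep('top',[(200,66),(300,65),(250,68),(250,80)],d).round(3))"
python3 -m handwheel '[[[1,0,-0.4,0],[1,0,-0.4,0],[1,0,-0.4,0],[1,0,-0.4,0],[1,0,-0.4,0],[1,0,-0.4,0],[1,0,-0.4,0],[1,0,-0.4,0],[1,0,-0.4,0],[1,0,-0.4,0],[0,0,0,0]]]'
python3 -c "
from h import *
go()"
```

```text
[[0.931 0.374 0.053]
 [0.931 0.076 0.045]
 [0.924 0.226 0.047]
 [0.903 0.234 0.001]]
t: 24.35
tcp_pos: [0.9304, 0.2006, 0.5425]
tool_rot: [0.968, 0.076, 0.236, -0.039]
force: [-0.1, 0.4, 0.6]
finger_gap: 0.002
gripper_force: 0.0
t 24.35 pos [0.9304 0.2006 0.5425] x [0.877 0.129 0.462] z [ 0.45   0.11  -0.886] F [-0.1  0.4  0.6] grip 0.0 gap 0.2 q [0.071 0.784 0.218 0.079 1.663 1.511]
```

```bash
python3 -m handwheel '[[[1,0,-0.3,0],[1,0,-0.3,0],[1,0,-0.3,0],[1,0,-0.3,0],[1,0,-0.3,0],[1,0,-0.3,0],[1,0,-0.3,0],[1,0,-0.3,0],[0,0,0,0]]]'
python3 -c "
from h import *
go()"
```

```text
t: 25.48
tcp_pos: [0.9378, 0.1909, 0.6021]
tool_rot: [0.951, 0.074, 0.297, -0.047]
force: [0.4, -0.2, 0.2]
finger_gap: 0.001
gripper_force: 0.0
t 25.48 pos [0.9378 0.1909 0.6021] x [0.812 0.113 0.572] z [ 0.558  0.132 -0.819] F [ 0.4 -0.2  0.2] grip 0.0 gap 0.1 q [0.052 0.734 0.218 0.103 1.586 1.501]
```

```bash
python3 -m handwheel '[[[1,0,-0.3,0],[1,0,-0.3,0],[1,0,-0.3,0],[0,0,0,0]]]'
python3 -c "
from h import *
go((.62,-.12,.45),(.45,-.15,.3))"
```

```text
t: 25.98
tcp_pos: [0.9372, 0.187, 0.628]
tool_rot: [0.943, 0.073, 0.32, -0.049]
force: [-0.2, -0.6, -0.4]
finger_gap: 0.0
gripper_force: 0.0
t 25.98 pos [0.9372 0.187  0.628 ] x [0.785 0.107 0.611] z [ 0.596  0.14  -0.79 ] F [-0.2 -0.6 -0.4] grip 0.0 gap 0.0 q [0.045 0.711 0.218 0.113 1.561 1.498]
[ 0.62 -0.12  0.45] units [-15.61  10.26  -3.66]
[ 0.45 -0.15  0.3 ] units [-9.13  0.3   0.52]
```

```bash
python3 -m handwheel '[[[-1,0.65,-0.2,0],[-1,0.65,-0.2,0],[-1,0.65,-0.2,0],[-1,0.65,-0.2,0],[-1,0.65,-0.2,0],[-1,0.65,-0.2,0],[-1,0.65,-0.2,0],[-1,0.65,-0.2,0],[-1,0.65,-0.2,0],[-1,0.65,-0.3,0],[-1,0.65,-0.3,0],[-1,0.65,-0.3,0],[-1,0.65,-0.3,0],[-1,0.65,-0.3,0],[-1,0.6,-0.3,0],[-0.6,0.6,-0.2,0],[0,0,0,0]]]'
python3 - <<'E'
from h import *
go((.45,.0,.25),(.45,.1,.2))
p,d=take('top','top6'); cv2.imwrite('pics/c6.png',cv2.resize(p[140:240,210:310],None,fx=6,fy=6,interpolation=cv2.INTER_CUBIC)[:,:,::-1])
E
```

```text
t: 28.1
tcp_pos: [0.6175, -0.1223, 0.4516]
tool_rot: [0.944, 0.072, 0.318, -0.049]
force: [-0.2, 0.3, -0.1]
finger_gap: 0.001
gripper_force: 0.0
t 28.1 pos [ 0.6175 -0.1223  0.4516] x [0.787 0.105 0.608] z [ 0.594  0.139 -0.792] F [-0.2  0.3 -0.1] grip 0.0 gap 0.1 q [-0.593  0.147  1.568  0.553  1.018  0.628]
[0.45 0.   0.25] units [-9.66 -5.56  3.09]
[0.45 0.1  0.2 ] units [-0.8  -3.85  2.14]
```

View pics/c6.png

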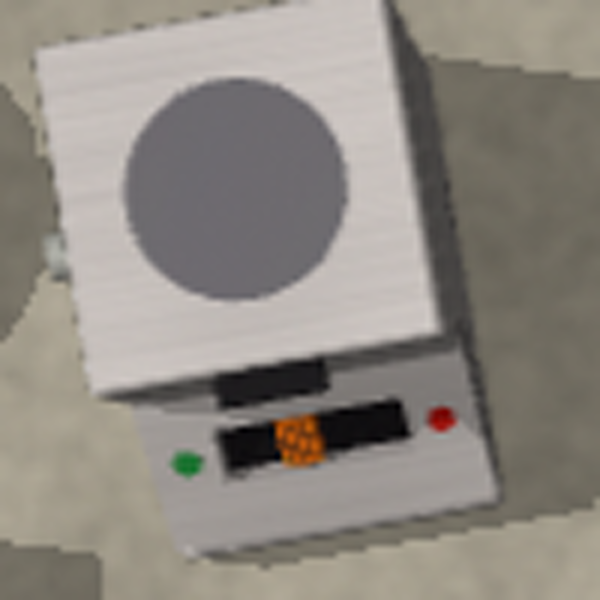

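The lid is shut flat over the tower. The slot runs from (247,215) to (278,210) in full-picture pixels with the orange switch near (260,213). The green dot is at (241,217) and the red at (284,210).

```bash
python3 - <<'E'
from h import *
np.set_printoptions(precision=4,suppress=True)
a=np.load('top6.npz');p=a['p'];d=a['d'];h=cv2.cvtColor(p,cv2.COLOR_RGB2HSV).astype(int);H,S,V=h[...,0],h[...,1],h[...,2]
r=np.zeros(H.shape,bool);r[204:222,238:290]=1
def cen(m): ys,xs=np.where(m&r);return np.c_[xs,ys].astype(float)
org=cen((H<22)&(H>6)&(S>150)&(V>90));red=cen(((H<5)|(H>172))&(S>120));red=red[red[:,0]>278];gr=cen((H>45)&(H<85)&(S>80))
# intersect rays with panel plane: iterate with juicer pose
lid=plane('top',np.array([(38,48),(100,395),(440,335)])/6+[210,140],.185);print('lid corners',lid,np.arctan2(*(lid[0]-lid[1])[[1,0]]),np.arctan2(*(lid[2]-lid[1])[[0,1]]*[1,-1]),'centre',(lid[0]+lid[2])/2)
def onpanel(uv,yaw,s0):
    n=np.array([-.602*np.cos(yaw),-.602*np.sin(yaw),.799]);o,q=rays('top',uv);return o+q*(((s0-o)@n)/(q@n))[:,None]
yaw=.155;s0=np.array([.4875,.188,.075])
G=onpanel(gr,yaw,s0).mean(0);Rd=onpanel(red,yaw,s0).mean(0);Og=onpanel(org,yaw,s0)
print('dots',G,Rd,(G+Rd)/2,'yaw',np.arctan2(-(G-Rd)[0],(G-Rd)[1]),'len',np.linalg.norm(G-Rd))
dk=np.vstack([cen((V<60)),org]);dk=dk[(dk[:,0]>243)&(dk[:,0]<282)&(dk[:,1]>=205)]
D=onpanel(dk,yaw,s0);ey=np.array([-np.sin(yaw),np.cos(yaw),0]);ex=np.array([.799*np.cos(yaw),.799*np.sin(yaw),.602])
for nm,Q in(('slot',D),('orange',Og)):
    print(nm,len(Q),'y',((Q-s0)@ey).min(),((Q-s0)@ey).max(),'x',((Q-s0)@ex).min(),((Q-s0)@ex).max(),'mean',((Q-s0)@ey).mean(),((Q-s0)@ex).mean())
print('panel depth check',dep('top',np.vstack([gr,red]),d)[:,2].round(3), 'plane z',onpanel(np.vstack([gr,red]),yaw,s0)[:,2].round(3))
E
```

```text
lid corners [[0.6613 0.2937 0.185 ]
 [0.5058 0.2665 0.185 ]
 [0.5301 0.1153 0.185 ]] 0.1730960199683097 0.159080490222416 centre [0.5957 0.2045 0.185 ]
dots [0.4788 0.2504 0.0758] [0.4985 0.1273 0.0761] [0.4886 0.1888 0.0759] yaw 0.15866738121466867 len 0.12472114390667453
slot 237 y -0.04373983685443277 0.043804484398187016 x -0.010091300029457477 0.03854865430108723 mean 0.0031292336949058403 0.00883535426971817
orange 56 y -0.0023837774751962046 0.017931979249034433 x -0.010091300029457477 0.01714353045516996 mean 0.007611116873864991 0.003596441391447895
panel depth check [0.077 0.077 0.074 0.076 0.08  0.074 0.073 0.075 0.075 0.075 0.069 0.075
 0.073 0.074 0.08  0.076 0.078 0.082 0.076 0.074 0.071 0.073 0.068 0.075
 0.065 0.071 0.072] plane z [0.078 0.078 0.078 0.077 0.076 0.076 0.076 0.075 0.075 0.074 0.074 0.074
 0.073 0.08  0.079 0.079 0.078 0.077 0.077 0.077 0.076 0.075 0.075 0.074
 0.073 0.073 0.073]
```

```bash
cat >> h.py <<'E'
yaw=.157;S0=np.array([.4891,.1883,.0762])
EY=np.array([-np.sin(yaw),np.cos(yaw),0]);EX=np.array([.7986*np.cos(yaw),.7986*np.sin(yaw),.6018]);EN=np.cross(EX,EY)
def sl(x,y,n): return S0+EX*x+EY*y+EN*n
def where():
    r=sense()['tcp_pos']-S0;print('slot frame x,y,n mm',(np.array([r@EX,r@EY,r@EN])*1000).round(1))
E
python3 -c "
from h import *
go(sl(0,-.024,.15),sl(0,-.024,.02),sl(0,-.024,-.008));where();print(EN)"
```

```text
t 28.15 pos [ 0.6181 -0.1217  0.4521] x [0.786 0.106 0.609] z [ 0.595  0.139 -0.792] F [-0.3  0.2  0.6] grip 0.0 gap -0.2 q [-0.592  0.147  1.567  0.553  1.018  0.629]
[0.4037 0.1505 0.196 ] units [-11.83 -11.69   4.53]
[0.481  0.1627 0.0922] units [-0.05  0.23  5.19]
[0.4976 0.1653 0.0698] units [-0.01  0.05  1.12]
slot frame x,y,n mm [ 289.3 -326.4  252.7]
[-0.59439834 -0.09409493  0.7986    ]
```

```bash
python3 -m handwheel '[[[-1,-1,0.3,0],[-1,-1,0.3,0],[-1,-1,0.4,0],[-1,-1,0.4,0],[-1,-1,0.4,0],[-1,-1,0.4,0],[-1,-1,0.4,0],[-1,-1,0.4,0],[-1,-1,0.4,0],[-1,-1,0.4,0],[-1,-1,0.4,0],[-0.8,-0.7,0.3,0],[0,0,0,0]]]' 0 60
python3 -c "
from h import *
go(sl(0,-.024,.03),sl(0,-.024,-.008));where()"
```

```text
t: 29.78
tcp_pos: [0.428, 0.1329, 0.2237]
tool_rot: [0.941, 0.076, 0.326, -0.059]
force: [0.2, 0.3, -0.0]
finger_gap: -0.0
gripper_force: 0.0
t 29.77 pos [0.428  0.1329 0.2237] x [0.776 0.105 0.621] z [ 0.603  0.16  -0.781] F [ 0.2  0.3 -0. ] grip 0.0 gap -0.0 q [-0.105  0.219  2.364  1.921  0.239 -0.551]
[0.475  0.1618 0.1002] units [-1.49 -0.49  5.18]
[0.4976 0.1653 0.0698] units [-0.04  0.1   1.52]
slot frame x,y,n mm [ 33.6 -45.2 159.3]
```

```bash
python3 -m handwheel '[[[-0.3,-0.1,0.6,0],[-0.3,-0.1,0.6,0],[-0.3,-0.1,0.6,0],[-0.3,-0.1,0.6,0],[-0.2,0,0.6,0],[0,0,0.6,0],[0,0,0,0]]]'
python3 -c "
from h import *
go(sl(0,-.024,.03),sl(0,-.024,-.008));where()"
```

```text
t: 30.65
tcp_pos: [0.4555, 0.1527, 0.1335]
tool_rot: [0.94, 0.076, 0.327, -0.059]
force: [-0.3, 0.3, -0.1]
finger_gap: 0.004
gripper_force: 0.0
t 30.65 pos [0.4555 0.1527 0.1335] x [0.775 0.104 0.624] z [ 0.606  0.161 -0.779] F [-0.3  0.3 -0.1] grip 0.0 gap 0.3 q [-0.022  0.566  2.395  2.773  0.506 -1.368]
[0.475  0.1618 0.1002] units [-0.19 -0.13  1.57]
[0.4976 0.1653 0.0698] units [-0.04  0.1   1.52]
slot frame x,y,n mm [  3.6 -29.9  69.1]
```

```bash
python3 -m handwheel '[[[-0.1,-0.05,0.5,0],[-0.1,-0.05,0.5,0],[0,0,0.5,0],[0,0,0.5,0],[0,0.05,0.3,0],[0,0,0,0]]]'
python3 -c "
from h import *
go(sl(0,-.024,.005),sl(0,-.024,-.008));where()"
```

```text
t: 31.4
tcp_pos: [0.4846, 0.1621, 0.0854]
tool_rot: [0.94, 0.076, 0.326, -0.059]
force: [0.4, 0.4, 1.0]
finger_gap: -0.003
gripper_force: 0.0
t 31.4 pos [0.4846 0.1621 0.0854] x [0.776 0.104 0.622] z [ 0.605  0.159 -0.78 ] F [0.4 0.4 1. ] grip 0.0 gap -0.2 q [ 0.012  0.718  2.338  2.866  0.593 -1.436]
[0.4899 0.1641 0.0802] units [ 0.04 -0.03  0.3 ]
[0.4976 0.1653 0.0698] units [-0.01  0.03  0.52]
slot frame x,y,n mm [ -1.3 -25.2  12.4]
```

```bash
python3 -m handwheel '[[[0.02,0,0.2,0],[0.02,0,0.2,0],[0,0.02,0.1,0],[0,0,0.1,0],[0,0,0,0]]]'
python3 -c "
from h import *
go(sl(0,-.024,-.008));where()"
```

```text
t: 32.02
tcp_pos: [0.4942, 0.1641, 0.0745]
tool_rot: [0.94, 0.076, 0.326, -0.059]
force: [0.2, 0.1, 0.1]
finger_gap: -0.002
gripper_force: 0.0
t 32.02 pos [0.4942 0.1641 0.0745] x [0.776 0.104 0.622] z [ 0.605  0.159 -0.78 ] F [0.2 0.1 0.1] grip 0.0 gap -0.2 q [ 0.018  0.747  2.315  2.875  0.599 -1.44 ]
[0.4976 0.1653 0.0698] units [-0.01 -0.01  0.24]
slot frame x,y,n mm [ -0.  -24.7  -2.1]
```

```bash
python3 -m handwheel '[[[0,0,0.1,0],[0,0,0.1,0],[0,0,0,0]]]'
python3 -c "
from h import *
go(sl(0,-.024,-.007),sl(0,.016,-.007));where()"
```

```text
t: 32.4
tcp_pos: [0.4974, 0.1649, 0.0706]
tool_rot: [0.94, 0.076, 0.326, -0.058]
force: [-0.2, -0.4, 0.3]
finger_gap: 0.002
gripper_force: 0.0
t 32.4 pos [0.4974 0.1649 0.0706] x [0.776 0.104 0.622] z [ 0.605  0.159 -0.78 ] F [-0.2 -0.4  0.3] grip 0.0 gap 0.2 q [ 0.021  0.758  2.307  2.879  0.601 -1.442]
[0.497  0.1653 0.0706] units [-0.01 -0.02 -0.01]
[0.4908 0.2048 0.0706] units [-0.03 -1.6   0.1 ]
slot frame x,y,n mm [  0.2 -24.4  -7.2]
```

Inside the slot with no contact force. Now I'll push toward green in small steps.

```bash
python3 -m handwheel '[[[0,-0.2,0.01,0],[0,-0.2,0.01,0],[0,-0.2,0.01,0],[0,-0.2,0.02,0],[0,-0.2,0.01,0],[0,-0.15,0.01,0]]]'
python3 -c "
from h import *
go();where()"
```

```text
t: 33.15
tcp_pos: [0.4927, 0.1936, 0.071]
tool_rot: [0.941, 0.076, 0.326, -0.058]
force: [0.6, -1.6, 0.2]
finger_gap: 0.003
gripper_force: 0.8
t 33.15 pos [0.4927 0.1936 0.071 ] x [0.776 0.104 0.622] z [ 0.604  0.159 -0.781] F [ 0.6 -1.6  0.2] grip 0.8 gap 0.2 q [ 0.11   0.751  2.288  2.972  0.574 -1.446]
slot frame x,y,n mm [ 0.4  4.7 -6.8]
```

```bash
python3 -m handwheel '[[[0,-0.15,0.01,0],[0,-0.15,0.01,0],[0,-0.1,0.01,0],[0,0,0,0]]]'
python3 -c "
from h import *
go();where()"
```

```text
t: 33.65
tcp_pos: [0.4918, 0.2036, 0.0712]
tool_rot: [0.94, 0.076, 0.326, -0.059]
force: [0.8, -1.0, 0.3]
finger_gap: 0.002
gripper_force: 0.0
t 33.65 pos [0.4918 0.2036 0.0712] x [0.775 0.105 0.623] z [ 0.605  0.16  -0.78 ] F [ 0.8 -1.   0.3] grip 0.0 gap 0.2 q [ 0.14   0.75   2.28   3.003  0.565 -1.449]
slot frame x,y,n mm [ 1.  14.7 -7.1]
```

```bash
for i in 1 2; do python3 -m handwheel '[[[0,-0.1,0.005,0],[0,-0.1,0.005,0],[0,0,0,0]]]'
python3 -c "
from h import *
go();where()"; done
```

```text
t: 34.02
tcp_pos: [0.4911, 0.2085, 0.0712]
tool_rot: [0.94, 0.076, 0.326, -0.059]
force: [-0.1, 0.1, -0.2]
finger_gap: -0.007
gripper_force: 0.4
t 34.02 pos [0.4911 0.2085 0.0712] x [0.776 0.104 0.623] z [ 0.605  0.16  -0.78 ] F [-0.1  0.1 -0.2] grip 0.4 gap -0.6 q [ 0.155  0.748  2.275  3.02   0.559 -1.451]
slot frame x,y,n mm [ 1.1 19.6 -7.1]
t: 34.4
tcp_pos: [0.4908, 0.2105, 0.0712]
tool_rot: [0.941, 0.071, 0.326, -0.057]
force: [2.1, -14.6, -1.1]
finger_gap: 0.0
gripper_force: 7.5
t 34.4 pos [0.4908 0.2105 0.0712] x [0.778 0.096 0.621] z [ 0.605  0.154 -0.781] F [  2.1 -14.6  -1.1] grip 7.5 gap 0.0 q [ 0.167  0.747  2.272  3.044  0.552 -1.453]
slot frame x,y,n mm [ 1.1 21.7 -7.1]
```

It hit a hard stop at 14.6 N, so the switch is home. Next I'll back off and check.

```bash
python3 -m handwheel '[[[0,0.2,0,0],[0,0.2,0,0],[0,0.1,-0.2,0],[0,0,-0.4,0],[0,0,-0.5,0],[0,0,-0.6,0],[0,0,-0.6,0],[0,0,-0.6,0],[0,0.5,-0.6,0],[0,1,-0.5,0],[0,1,-0.5,0],[0,1,-0.3,0],[0,1,-0.2,0],[0,1,0,0],[0,1,0,0],[0,0,0,0]]]'
python3 - <<'E'
from h import *
go()
p,d=take('top','top8'); cv2.imwrite('pics/c8.png',cv2.resize(p[130:240,210:430],None,fx=3.5,fy=3.5,interpolation=cv2.INTER_CUBIC)[:,:,::-1])
E
```

```text
t: 36.4
tcp_pos: [0.4527, 0.021, 0.1615]
tool_rot: [0.941, 0.074, 0.325, -0.057]
force: [-0.4, 0.1, -0.7]
finger_gap: -0.0
gripper_force: 0.0
t 36.4 pos [0.4527 0.021  0.1615] x [0.778 0.103 0.62 ] z [ 0.603  0.155 -0.783] F [-0.4  0.1 -0.7] grip 0.0 gap -0.0 q [-0.507  0.458  2.421  2.067  0.509 -1.1  ]
```

View pics/c8.png

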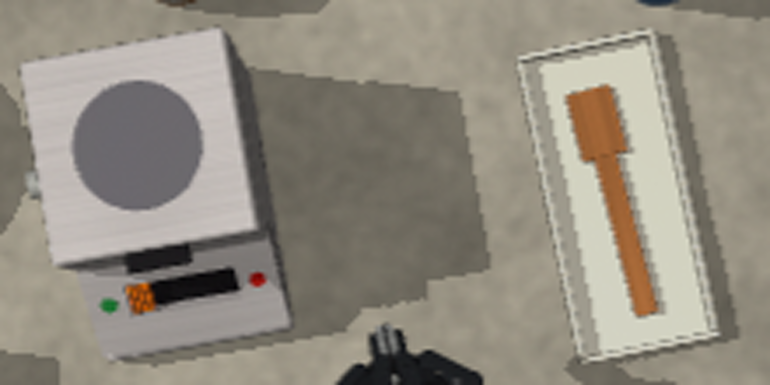

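The orange switch, at about (140,297) in the crop, sits against the green-dot end. The lid is shut and the spatula lies flat mid-tray at about (610,200). The robot is touching nothing.

```bash
python3 -c "
from station import sign_off
print(sign_off())"
```

```text
the job is handed in; nothing more can be done
None
```

I laid the spatula flat in the tray, swung the lid shut and pushed the lock switch home at the green dot, and handed the job in at about 36 s of the 72 s allowed; the hand-in gave no verdict.

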